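# Flip the stand down and hold the frame up

## Task

The yellow scooter frame stub in front of the robot leans over to one side on its dock. While it still leans, push the folded stand on its raised side (the side away from the lean) down over centre until it snaps fully down, leaving the other stand folded; then take the black grab bar in the gripper, bring the frame upright and keep holding it there, not leaning on the stand, so that the wheel hub can be worked on. The program finishes while still gripping the bar; leave the parked second frame and the other things on the bench alone.

Things in the scene. Friction and masses are not known exactly. Their poses are not given: they have to be found in the camera images.
- dock_a: dark steel plate 340 x 250 x 8 mm fixed to the bench, with stop posts (x -60, y +-50, 66 mm high) and end bearings (34 mm high). Origin: centre of its underside, on the bench. x runs along the frame, from wheel to cut tube, y to the frame's left, z up. Frame a rocks on it about a line along x, 18 mm above the origin. Of docks a and b one stands in front of the robot (|y| under 0.1), the other is parked to the left (y about 0.5)
- frame_a (a joint): lean of frame a, rad: 0 upright, + leans right (dock -y), - leans left. Rocks freely, stops at +-0.30; top heavy (2.5 kg), starts on its right stop, falls unless held. Frame coordinates, mm: origin on the rocking line, axes those of the dock, leaning with the frame. Wheel 200 across, 40 wide, hub at x -60, z 103, axle to y +-48. Stand bracket x 33 to 99, top z 201; spring pins at x 85, z 179 out to y +-117
- grab_bar_a: straight black round bar, 20 mm in diameter, 130 mm long, on top of frame a and fixed to it, with thin yellow legs at its ends and a cross bar below (34 mm free under the black bar). Origin: middle of the bar, at frame x 60, y 0, z 285 mm; x axis along the bar (along the frame), z up along the frame, leaning with it
- stand_left_a (a joint): flip stand on frame a's left (+y), rad: 0 folded (leg points level from its pivot to frame -x), 1.5 fully down. Pivot at frame x 50, y +90, z 160 mm. Leg 24 mm wide, 10 thick, 162 long. Its spring pulls it up before about 0.4 to 0.5 rad, beyond that it snaps down; about 4 N at 110 mm from the pivot. Frame upright: lowered foot hangs 8 mm above the plate, touches at 0.09 rad lean to its side
- stand_right_a (a joint): the same stand on frame a's right (-y) side, pivot at frame x 50, y -90, z 160 mm: 0 folded up, 1.5 fully down
- dock_b: second dock, the same as dock_a, carrying frame b
- frame_b (a joint): lean of frame b (same build and signs as frame a); it starts on its left stop, -0.30
- grab_bar_b: black grab bar on frame b, as grab_bar_a
- stand_left_b (a joint): left stand of frame b, as stand_left_a
- stand_right_b (a joint): right stand of frame b, as stand_right_a
- spare_hub: loose aluminium spare wheel hub standing on its end, 52 mm across, 70 mm tall, bystander. Origin: centre of its underside
- wrench: steel wrench 200 mm long lying on the bench, bystander. Origin near its middle
- carton: cardboard carton 110 x 80 x 60 mm, bystander. Origin: centre of its underside

How it is judged:
By the outcome, as a careful person would: the job done as asked, in the order asked, and still so for the second after the job is handed in, while the arm keeps its last pose, push and grip.
It also fails if it takes over 48 s, if anything falls off the work surface, if the arm or the gripper's body presses on something with over 40 N, if the wrist force passes 120 N, or if a joint passes its speed limit or range.

## Robot

A 6-joint arm with a two-finger parallel gripper is mounted at the origin on the work surface. World frame = base frame: x ahead of the robot, y to its left, z up, the work surface at z = 0. Lengths are in mm, angles in degrees, forces in N, time in s.
With the tool pointing down it reaches from about 300 to 850 mm from the base axis. Payload 4.2 kg.
Tool frame: the origin (TCP) lies on the front face of the gripper's body, between the roots of the fingers; the fingertips stand 78 mm ahead of it and the grasp point (between the pads) lies 60 mm ahead of it; x points along the fingers, y is the direction in which the jaws open and shut, and the axes are right-handed (so a half turn about x gives the same grasp; the last joint's range is limited). The gripper opens to 91 mm and grips with 3 to 60 N. Pads are 32 mm wide; open, the fingers measure 118 mm over their backs; the gripper's body (76 mm by 178 mm) begins 60 mm behind the grasp point.
Start: joints at [-69.729, 18.312, 89.639, -0, 72.044, -1.146], TCP at [209.966, -535.303, 292.276] pointing down, gripper open.
Joint ranges: [-177.97, 177.97], [-48.28, 115.42], [12.27, 149.76], [-77.06, 257.06], [2.81, 150.46], [-146.56, 146.56]. Speed limits (degrees/s): [147.25, 147.25, 180, 180, 180, 180].

## Interface

Orientations are given as [roll, pitch, yaw] about the fixed x, y, z axes, in that order (R = Rz(yaw) Ry(pitch) Rx(roll)).
In Python, from workcell import status, viewer, env gives the robot as it stands. The module is installed in compiled form; this text tells all that it offers.
- The arm moves only by the tool move_arm, never from a script. Its argument "moves" is a list of rows, each a list of 3 entries, a list of its own where there are three numbers: the shift along the tool's x, y, z in cm, then the turn about the tool's x in rad, then the gripper's target within -1 to 1 (fully open at 1, half-way at 0, shut at -1). A call has 1 to 20 rows; each row is the pose to reach, as a shift and turn from the pose commanded when the call began, along the tool's axes at that moment; what a row does not reach only later rows make up. A row lasts 1/8 s, in which the tool goes at most 62.5 mm and 10.7 degrees, less where a joint would pass 70% of its speed; a pose out of reach is approached as far as the arm can. A call with a gripper value outside its range is refused whole. The fingers move at their own pace and stop on an object; "force" is the grip in N (left out, the last holds). Time passes only in rows, so rows that repeat a pose let the fingers close. It gives the time, the measured TCP pose, the force and the opening at its end, in the units of the state.
- status.state(): the state, without advancing time (a new reading comes with each control period).
- viewer.grab_frame(name): name is "scene" or "top"; returns the picture (480x640x3 uint8, red, green, blue); there is no depth.
- viewer.get_calibration(name): a dict with "camera_matrix" (3x3 intrinsics, pixels), "eye" and "rotation" of the camera in the world. Camera axes: x right, y down, z forward; pixel columns grow to the right and rows downward; lengths in mm; the calibration is good to about 2 mm. A picture is of the moment at which its call begins. get_calibration takes no time and is no camera call.
- env.job_done(): hands the job in, once; it reports no verdict.
The state is a dict: "time_s": time; "qpos": joint angles; "qvel": joint speeds; "effort": joint torques, N m; "ee_pos": TCP position; "ee_rot": TCP orientation; "force": force on the tool from outside, world axes, zero at the start; "torque": the same for the moment, N m; "gripper_width": finger opening in mm.
Only numpy, scipy, OpenCV 4.12 (cv2) and the standard library are available. Lean on these libraries where they do the work, as an engineer would, in place of code of your own. Each camera call takes 0.05 s, during which the arm holds its last target.

## Working session

There is one attempt and no reset: what is moved stays moved. The work goes in short steps, Python scripts to look and compute and a tool call to move; the robot and the scene stay as the last step left them, time stands still between calls to the robot, and variables do not carry over. Pictures are saved under pics/ and viewed, and the job is handed in when it is done.

Besides the shell and the picture viewer there is one more tool, called after "Call:" as a command line: name --argument value ..., lists and objects as JSON in quotes. move_arm: Moves the arm, as the interface text tells. Its arguments: {"type":"object","properties":{"moves":{"type":"array","items":{"type":"array"}},"force":{"type":"number"}},"required":["moves"]}

```bash
mkdir -p pics; ls; python3 - <<'E'
from workcell import status, viewer, env
import cv2
print(status.state())
for n in ["scene","top"]:
    im=viewer.grab_frame(n); cv2.imwrite(f"pics/{n}0.png",im[:,:,::-1]); print(n,viewer.get_calibration(n))
E
```

```text
pics
{'time_s': 0.0, 'qpos': array([-6.97278813e+01,  1.83493628e+01,  8.97045209e+01,  3.88514902e-04,
        7.20439219e+01, -1.14655805e+00]), 'qvel': array([-0.02404006,  0.00327667,  0.04842824, -0.00749791,  0.01893195,
       -0.1100895 ]), 'effort': array([ 8.89452367e-04, -4.12459660e+01, -2.31968415e+01,  7.26185599e-02,
        4.58980550e-02, -1.61735711e-04]), 'ee_pos': array([ 209.85014153, -534.95235237,  291.45577914]), 'ee_rot': array([-91.36294853,  89.9021937 , 110.05560809]), 'force': array([1.10334697, 0.24824522, 0.99483096]), 'torque': array([ 0.04439006, -0.03334263,  0.02642172]), 'gripper_width': 91.3074957908378}
scene {'camera_matrix': array([[534.99529797,   0.        , 328.47566983],
       [  0.        , 534.99529797, 234.25504111],
       [  0.        ,   0.        ,   1.        ]]), 'eye': array([ 309.49699163, -293.77451193, 1422.9123868 ]), 'rotation': array([-1.60970943e+02,  7.33205568e-02, -2.14278822e+01])}
top {'camera_matrix': array([[598.19870787,   0.        , 316.04699164],
       [  0.        , 598.19870787, 240.36787759],
       [  0.        ,   0.        ,   1.        ]]), 'eye': array([ 335.55964229,   83.59643732, 1934.04984921]), 'rotation': array([-175.92134743,    0.76137715,  -91.04687631])}
```

View pics/scene0.png

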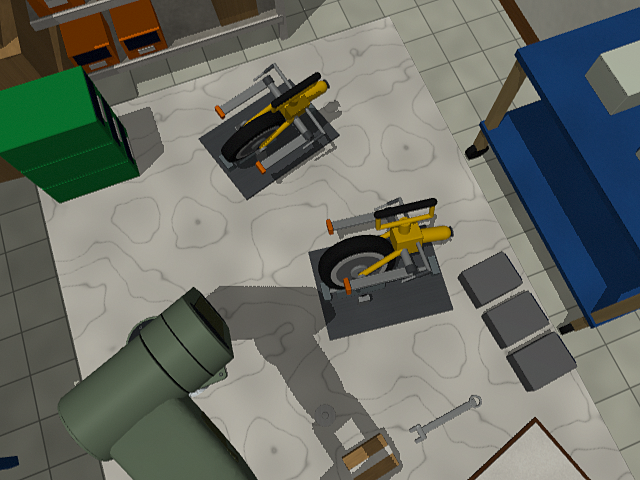

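View pics/top0.png

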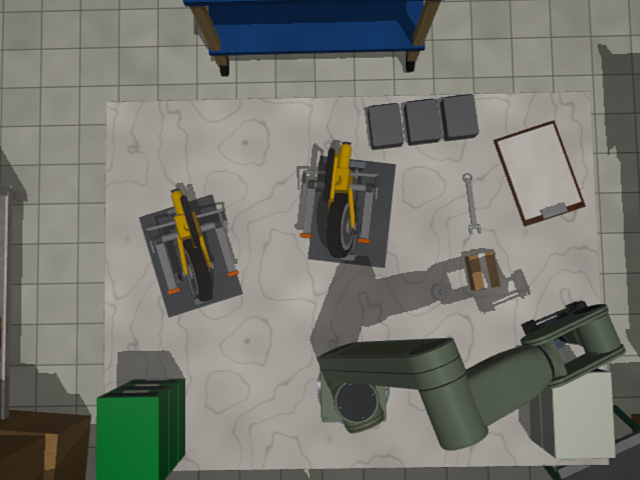

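```bash
cat > h.py <<'E'
import numpy as np, cv2
from workcell import status, viewer, env
from scipy.spatial.transform import Rotation as R
def cal(n):
    c=viewer.get_calibration(n); return c["camera_matrix"],np.array(c["eye"]),R.from_euler('xyz',c["rotation"],degrees=True).as_matrix()
def proj(n,P):
    K,e,M=cal(n); p=(np.atleast_2d(P)-e)@M; p=p@K.T; return p[:,:2]/p[:,2:]
def ray(n,uv,z):
    K,e,M=cal(n); d=M@np.linalg.inv(K)@np.array([uv[0],uv[1],1.]); return e+d*(z-e[2])/d[2]
E
python3 - <<'E'
from h import *
print(proj("top",[[0,0,0],[500,0,0]]), ray("top",(350,215),8), proj("scene",[[500,0,0]]))
for n,b in [("scene",(300,180,470,350)),("top",(280,120,410,280)),("scene",(190,50,350,210)),("top",(120,160,260,330))]:
    im=cv2.imread(f"pics/{n}0.png")[b[1]:b[3],b[0]:b[2]]
    s=int(min(800/im.shape[1],600/im.shape[0])); print(n,b,s)
    cv2.imwrite(f"pics/c_{n}_{b[0]}.png",cv2.resize(im,None,fx=s,fy=s,interpolation=cv2.INTER_CUBIC))
E
```

```text
[[352.30431349 388.21627749]
 [348.82041176 231.71819187]] [553.51841525  -4.67084646   8.        ] [[354.85274966 285.51378875]]
scene (300, 180, 470, 350) 3
top (280, 120, 410, 280) 3
scene (190, 50, 350, 210) 3
top (120, 160, 260, 330) 3
```

View pics/c_scene_300.png

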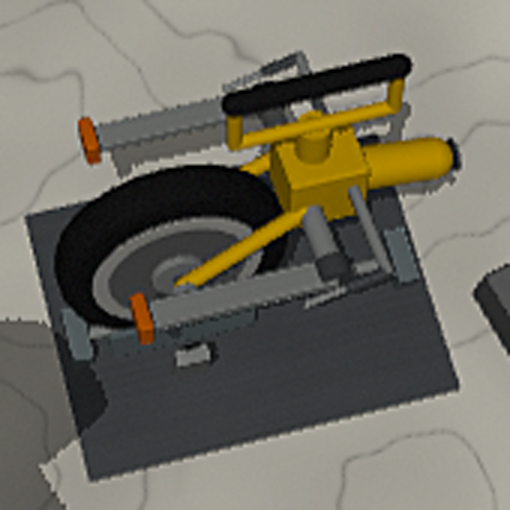

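View pics/c_top_280.png

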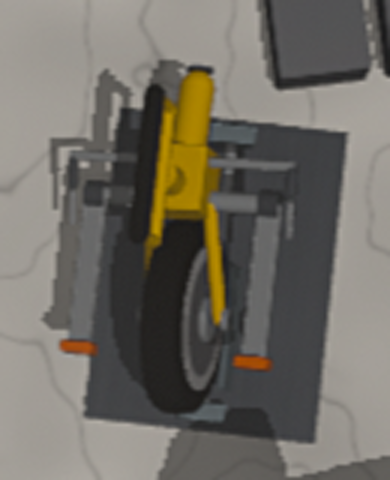

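View pics/c_top_120.png

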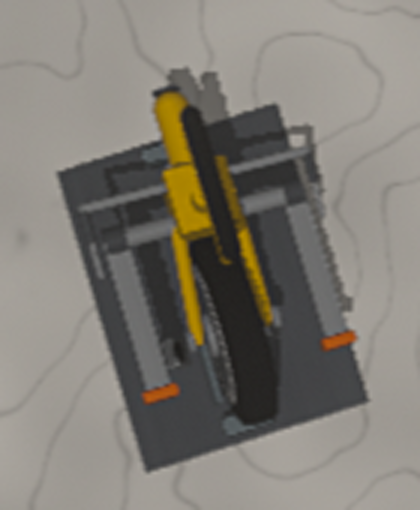

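```bash
cat >> h.py <<'E'
def f2w(P,p):
    x0,y0,yaw,phi=p; P=np.atleast_2d(np.array(P,float))
    Q=P@R.from_euler('x',phi).as_matrix().T   # phi + = leans right(-y): rot about +x moves z to -y
    Q=Q+[0,0,18]; return Q@R.from_euler('z',yaw).as_matrix().T+[x0,y0,0]
def d2w(P,p):
    return np.atleast_2d(np.array(P,float))@R.from_euler('z',p[2]).as_matrix().T+[p[0],p[1],0]
E
cat > fit.py <<'E'
from h import *
from scipy.optimize import least_squares
obs=[("scene",'d',(-170,125,8),(309,251.7)),("scene",'d',(-170,-125,8),(330.7,340.3)),("scene",'d',(170,-125,8),(452.7,309.3)),
("scene",'f',(-5,0,285),(376,214.7)),("scene",'f',(125,0,285),(435.3,202)),
("top",'d',(170,125,8),(320.7,156)),("top",'d',(170,-125,8),(395.7,164)),("top",'d',(-170,-125,8),(385.3,267.7)),("top",'d',(-170,125,8),(308.7,258.7)),
("top",'f',(125,0,285),(331.3,149.3)),("top",'f',(-5,0,285),(326,200)),
("top",'f',(-112,90,160),(306,235.7)),("top",'f',(-112,-90,160),(364,240.7))]
def res(p):
    r=[]
    for n,k,P,uv in obs:
        w=f2w(P,p) if k=='f' else d2w(P,p); r.append(proj(n,w)[0]-uv)
    return np.array(r)
s=least_squares(lambda p:res(p).ravel(),[550,0,-.1,-.3],loss='soft_l1')
print(s.x); print(np.c_[[o[2] for o in obs],res(s.x)].round(1))
E
python3 fit.py
```

```text
[ 5.67562458e+02 -1.27618127e+01 -1.33023162e-01 -3.06449558e-01]
[[-1.70e+02  1.25e+02  8.00e+00 -6.00e-01  1.00e-01]
 [-1.70e+02 -1.25e+02  8.00e+00 -7.00e-01  1.00e-01]
 [ 1.70e+02 -1.25e+02  8.00e+00  1.10e+00  4.00e-01]
 [-5.00e+00  0.00e+00  2.85e+02  2.60e+00 -2.00e-01]
 [ 1.25e+02  0.00e+00  2.85e+02 -2.00e+00 -2.00e-01]
 [ 1.70e+02  1.25e+02  8.00e+00 -7.00e-01 -1.10e+00]
 [ 1.70e+02 -1.25e+02  8.00e+00  7.00e-01 -7.00e-01]
 [-1.70e+02 -1.25e+02  8.00e+00 -0.00e+00 -4.00e-01]
 [-1.70e+02  1.25e+02  8.00e+00 -7.00e-01 -3.00e-01]
 [ 1.25e+02  0.00e+00  2.85e+02  1.00e-01  1.30e+00]
 [-5.00e+00  0.00e+00  2.85e+02  1.00e-01 -3.30e+00]
 [-1.12e+02  9.00e+01  1.60e+02  0.00e+00  1.30e+00]
 [-1.12e+02 -9.00e+01  1.60e+02  1.00e-01  1.60e+00]]
```

```bash
python3 - <<'E'
from h import *
s=status.state(); M=R.from_euler('xyz',s['ee_rot'],degrees=True).as_matrix(); print(M.round(3), s['ee_pos'])
p=[567.6,-12.8,-.133,-.303]
for th in [0,.2,.4,.5,.6,.7,.8]:
  for r in [130,140]:
    print(th,r,f2w([50-r*np.cos(th),-90,160-r*np.sin(th)],p).round(0), f2w([50-r*np.cos(th)+5*np.sin(th)*-1,-90,160-r*np.sin(th)+5*np.cos(th)],p).round(0))
for a in np.linspace(-.303,0,6): q=p[:3]+[a]; print('bar',a.round(3),f2w([60,0,285],q).round(1))
print('wheeltop',f2w([-60,0,203],p),'pin',f2w([85,-117,179],p), f2w([66,0,201],p))
E
```

```text
[[-0.001  0.365 -0.931]
 [ 0.001 -0.931 -0.365]
 [-1.    -0.002  0.   ]] [ 209.84031098 -534.99044169  291.49921346]
0 130 [[483. -40. 198.]] [[483. -39. 202.]]
0 140 [[473. -39. 198.]] [[474. -37. 202.]]
0.2 130 [[485. -48. 173.]] [[484. -46. 178.]]
0.2 140 [[475. -47. 171.]] [[474. -46. 176.]]
0.4 130 [[491. -56. 149.]] [[490. -55. 154.]]
0.4 140 [[482. -56. 146.]] [[480. -55. 150.]]
0.5 130 [[497. -61. 138.]] [[494. -59. 142.]]
0.5 140 [[488. -61. 134.]] [[485. -59. 138.]]
0.6 130 [[503. -65. 128.]] [[500. -63. 131.]]
0.6 140 [[494. -65. 122.]] [[492. -64. 126.]]
0.7 130 [[510. -69. 118.]] [[507. -67. 121.]]
0.7 140 [[502. -70. 111.]] [[499. -68. 115.]]
0.8 130 [[519. -73. 109.]] [[515. -71. 112.]]
0.8 140 [[511. -74. 102.]] [[508. -73. 105.]]
bar -0.303 [[638.3  63.5 290. ]]
bar -0.242 [[636.1  47.  294.7]]
bar -0.182 [[633.9  30.3 298.3]]
bar -0.121 [[631.6  13.4 300.9]]
bar -0.061 [[629.4  -3.6 302.5]]
bar 0.0 [[627.1 -20.8 303. ]]
wheeltop [[516.16225193  55.19368451 211.75246306]] pin [[644.12366907 -81.81643059 223.75679911]] [[640.9703501   37.89354679 209.8435718 ]]
```

```bash
cat >> h.py <<'E'
def rows(targets,yaw,c0=None):
    """targets: world TCP list; yaw deg of tool y; print rows (cm, rad)"""
    s=status.state(); M=R.from_euler('xyz',s['ee_rot'],degrees=True).as_matrix(); e=s['ee_pos'] if c0 is None else np.array(c0)
    cy=np.degrees(np.arctan2(M[1,1],M[0,1])); print('t',s['time_s'],'pos',s['ee_pos'].round(1),'yaw',cy.round(2),'F',s['force'].round(1),'w',round(s['gripper_width'],1))
    for t in targets: print(list(((np.array(t)-e)@M/10).round(2)), round(-np.radians(yaw-cy),3))
E
python3 - <<'E'
from h import *
rows([(464,-38,305)],-7.6,(209.97,-535.3,292.28))
E
```

```text
t 0.1 pos [ 209.8 -535.   291.5] yaw -68.58 F [-0.2 -0.6  0.5] w 90.8
[np.float64(-1.21), np.float64(-37.02), np.float64(-41.81)] -1.064
```

Call:
move_arm --moves '[[[-0.5,-1.0,-1.1],-0.05,-1],[[-1.2,-3.0,-3.4],-0.12,-1],[[-1.3,-6.0,-6.8],-0.2,-1],[[-1.3,-9.0,-10.2],-0.3,-1],[[-1.3,-12.0,-13.6],-0.4,-1],[[-1.3,-15.0,-17.0],-0.5,-1],[[-1.3,-18.0,-20.4],-0.6,-1],[[-1.3,-21.0,-23.8],-0.7,-1],[[-1.3,-24.0,-27.2],-0.8,-1],[[-1.3,-27.0,-30.6],-0.9,-1],[[-1.3,-30.0,-34.0],-0.98,-1],[[-1.3,-33.0,-37.3],-1.02,-1],[[-1.3,-35.0,-39.6],-1.06,-1],[[-1.3,-36.5,-41.3],-1.06,-1],[[-1.3,-37.0,-41.8],-1.06,-1],[[-1.3,-37.0,-41.8],-1.06,-1],[[-1.3,-37.0,-41.8],-1.06,-1]]' --force 25

```text
time_s: 2.22
ee_pos: [463.5, -38.8, 305.3]
ee_rot: [-26.6, 90.0, -124.5]
force: [0.0, 0.7, 0.1]
gripper_width: 0.1
```

```bash
cat > snap.py <<'E'
import sys
from h import *
t=sys.argv[1]
for n,b,s in [("scene",(290,150,470,350),3),("top",(280,120,410,290),3)]:
    im=viewer.grab_frame(n)[b[1]:b[3],b[0]:b[2],::-1]
    cv2.imwrite(f"pics/{t}_{n}.png",cv2.resize(im,None,fx=s,fy=s,interpolation=cv2.INTER_CUBIC))
a=cv2.imread(f"pics/{t}_scene.png");c=cv2.imread(f"pics/{t}_top.png")
o=np.zeros((max(a.shape[0],c.shape[0]),a.shape[1]+c.shape[1],3),np.uint8);o[:a.shape[0],:a.shape[1]]=a;o[:c.shape[0],a.shape[1]:]=c
o=cv2.resize(o,None,fx=min(1,800/o.shape[1]),fy=min(1,800/o.shape[1]));cv2.imwrite(f"pics/{t}.png",o)
E
python3 snap.py s1; python3 - <<'E'
from h import *
rows([(464,-38,305),(464,-38,290),(466,-46,255),(472,-55,230),(476,-59,218),(482,-64,206),(489,-68,196)],-7.6)
E
```

```text
t 2.325 pos [463.6 -38.8 305.3] yaw -7.9 F [ 0.5 -0.1 -0.2] w 0.1
[np.float64(0.03), np.float64(0.02), np.float64(-0.09)] -0.005
[np.float64(1.53), np.float64(0.02), np.float64(-0.09)] -0.005
[np.float64(5.03), np.float64(0.33), np.float64(0.67)] -0.005
[np.float64(7.53), np.float64(1.05), np.float64(1.48)] -0.005
[np.float64(8.73), np.float64(1.5), np.float64(1.82)] -0.005
[np.float64(9.93), np.float64(2.16), np.float64(2.24)] -0.005
[np.float64(10.93), np.float64(2.91), np.float64(2.54)] -0.005
```

View pics/s1.png

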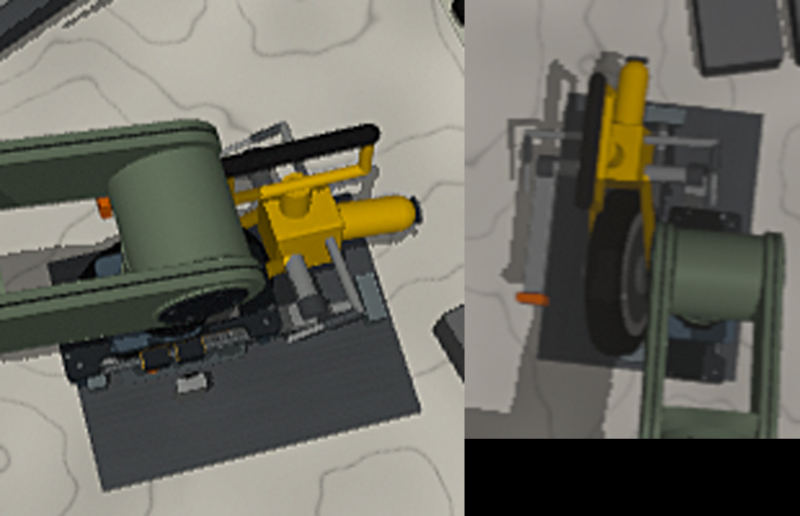

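Call:
move_arm --moves '[[[1.0,0,-0.1],0,-1],[[2.0,0.05,-0.1],0,-1],[[3.0,0.1,0.1],0,-1],[[4.0,0.2,0.4],0,-1],[[5.0,0.3,0.7],0,-1],[[5.0,0.3,0.7],0,-1]]'

```text
time_s: 3.08
ee_pos: [465.8, -45.6, 254.2]
ee_rot: [-104.8, 89.9, 157.3]
force: [-0.7, -0.9, 0.6]
gripper_width: 0.7
```

```bash
python3 snap.py s2; python3 - <<'E'
from h import *
rows([(466,-46,255),(472,-55,230),(476,-59,218),(482,-64,206),(489,-68,196)],-7.9)
E
```

```text
t 3.175 pos [465.9 -45.4 255.1] yaw -7.87 F [-0.1  0.3  0.7] w 0.8
[np.float64(0.01), np.float64(0.02), np.float64(0.06)] 0.001
[np.float64(2.51), np.float64(0.73), np.float64(0.87)] 0.001
[np.float64(3.71), np.float64(1.19), np.float64(1.21)] 0.001
[np.float64(4.9), np.float64(1.85), np.float64(1.63)] 0.001
[np.float64(5.9), np.float64(2.6), np.float64(1.93)] 0.001
```

View pics/s2.png

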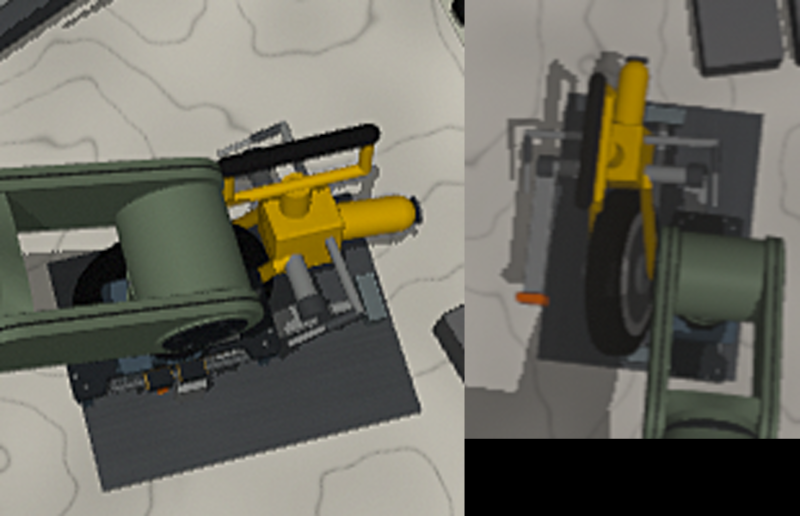

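Call:
move_arm --moves '[[[0.6,0.2,0.2],0,-1],[[1.2,0.35,0.4],0,-1],[[1.9,0.5,0.65],0,-1],[[2.5,0.7,0.9],0,-1],[[3.1,0.95,1.05],0,-1],[[3.7,1.2,1.2],0,-1],[[4.3,1.5,1.4],0,-1],[[4.9,1.9,1.6],0,-1],[[4.9,1.9,1.6],0,-1]]'

```text
time_s: 4.3
ee_pos: [482.7, -64.2, 205.7]
ee_rot: [-86.9, 89.9, 175.3]
force: [-0.4, -0.3, -0.2]
gripper_width: 0.8
```

```bash
python3 snap.py s3; python3 - <<'E'
from h import *
rows([(489,-68,196)],-7.9)
E
```

```text
t 4.4 pos [482.7 -64.  206.2] yaw -7.85 F [-0.1  0.2 -0.3] w 0.6
[np.float64(1.02), np.float64(0.68), np.float64(0.31)] 0.001
```

View pics/s3.png

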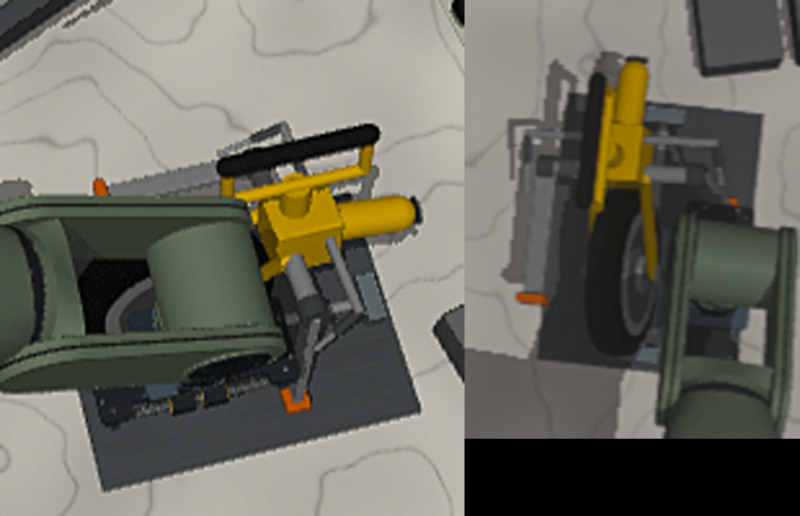

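```bash
python3 - <<'E'
from h import *
rows([(478,-64,430),(638.3,63.5,430),(638.3,63.5,350)],-97.6)
E
```

```text
t 4.4 pos [482.7 -64.  206.2] yaw -7.85 F [-0.1  0.2 -0.3] w 0.6
[np.float64(-22.38), np.float64(-0.47), np.float64(0.06)] 1.566
[np.float64(-22.38), np.float64(13.67), np.float64(-14.76)] 1.566
[np.float64(-14.38), np.float64(13.67), np.float64(-14.76)] 1.566
```

Call:
move_arm --moves '[[[-1.5,-0.4,0],0,-1],[[-4.5,-0.5,0],0,-1],[[-8.5,-0.5,0],0,-1],[[-12.5,-0.5,0],0,-1],[[-16.5,-0.5,0],0.1,0],[[-20.0,0.0,-0.5],0.25,1],[[-22.0,2.0,-2.6],0.4,1],[[-22.4,4.5,-5.2],0.57,1],[[-22.4,7.0,-7.8],0.74,1],[[-22.4,9.5,-10.4],0.91,1],[[-22.4,11.5,-12.5],1.08,1],[[-22.4,13.0,-14.0],1.25,1],[[-22.4,13.7,-14.8],1.42,1],[[-22.4,13.7,-14.8],1.566,1],[[-22.4,13.7,-14.8],1.566,1],[[-22.4,13.7,-14.8],1.566,1]]'

```text
time_s: 6.4
ee_pos: [638.2, 63.9, 431.1]
ee_rot: [-171.1, 89.9, 1.5]
force: [0.7, -0.4, 0.2]
gripper_width: 91.3
```

```bash
python3 snap.py s4; python3 - <<'E'
from h import *
rows([(638.3,63.5,430),(638.3,63.5,350)],-97.6); print(status.state()['qpos'].round(1))
E
```

```text
t 6.5 pos [638.3  63.8 430.8] yaw -97.51 F [-0.4  0.1 -0. ] w 90.9
[np.float64(0.08), np.float64(0.03), np.float64(-0.01)] 0.002
[np.float64(8.08), np.float64(0.03), np.float64(-0.0)] 0.002
[  4.7  22.2  64.4  -0.   93.4 102.2]
```

View pics/s4.png

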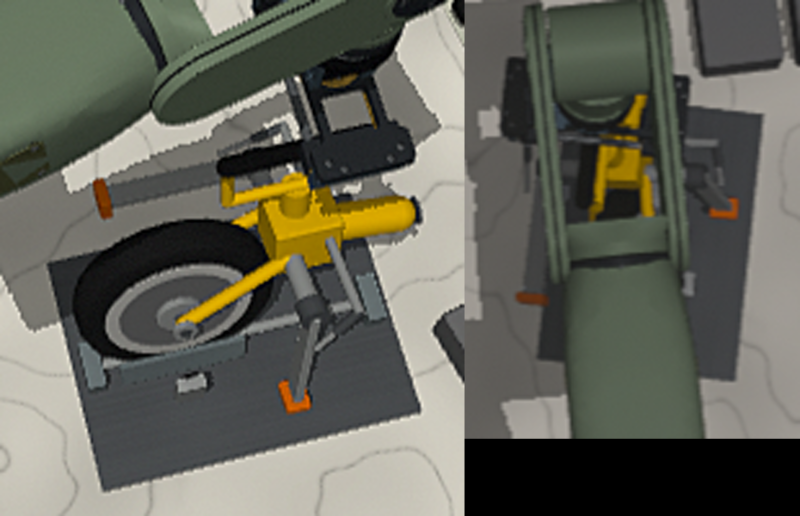

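Call:
move_arm --moves '[[[1.0,0,0],0,1],[[2.5,0,0],0,1],[[4.0,0,0],0,1],[[5.5,0,0],0,1],[[7.0,0,0],0,1],[[8.0,0,0],0,1],[[8.0,0,0],0,1],[[8.0,0,0],0,-1],[[8.0,0,0],0,-1],[[8.0,0,0],0,-1],[[8.0,0,0],0,-1],[[8.0,0,0],0,-1],[[8.0,0,0],0,-1]]' --force 25

```text
time_s: 8.12
ee_pos: [638.6, 63.9, 350.3]
ee_rot: [130.1, 90.0, -57.4]
force: [0.1, -0.5, -0.4]
gripper_width: 34.1
```

```bash
python3 snap.py s5; python3 - <<'E'
from h import *
rows([],-97.6)
print(status.state()['torque'])
E
```

```text
t 8.225 pos [638.6  63.9 350.2] yaw -97.58 F [-0.5  0.4 -0.9] w 25.9
[ 0.01152194  0.01028548 -0.01019394]
```

View pics/s5.png

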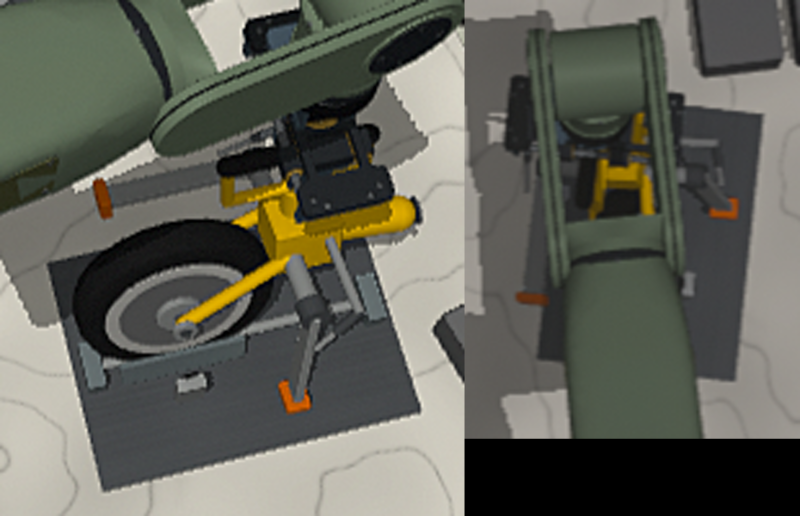

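Still closing (25.9 mm); let it finish, then read.

Call:
move_arm --moves '[[[0,0,0],0,-1],[[0,0,0],0,-1],[[0,0,0],0,-1]]'

```text
time_s: 8.6
ee_pos: [638.7, 64.6, 350.6]
ee_rot: [-112.1, 89.9, 60.3]
force: [0.1, 3.8, 2.7]
gripper_width: 19.3
```

```bash
python3 - <<'E'
from h import *
p=[567.6,-12.8,-.133]
rows([f2w([60,0,285],p+[a])[0]+[0,0,60] for a in np.linspace(-.303,0,13)],-97.58)
print(status.state()['torque'])
E
```

```text
t 8.6 pos [638.7  64.6 350.6] yaw -97.55 F [0.1 3.8 2.7] w 19.3
[np.float64(0.06), np.float64(0.11), np.float64(0.02)] 0.0
[np.float64(-0.15), np.float64(0.8), np.float64(0.02)] 0.0
[np.float64(-0.33), np.float64(1.5), np.float64(0.02)] 0.0
[np.float64(-0.51), np.float64(2.2), np.float64(0.02)] 0.0
[np.float64(-0.66), np.float64(2.9), np.float64(0.02)] 0.0
[np.float64(-0.8), np.float64(3.61), np.float64(0.02)] 0.0
[np.float64(-0.92), np.float64(4.32), np.float64(0.02)] 0.0
[np.float64(-1.02), np.float64(5.03), np.float64(0.02)] 0.0
[np.float64(-1.1), np.float64(5.74), np.float64(0.02)] 0.0
[np.float64(-1.16), np.float64(6.46), np.float64(0.02)] 0.0
[np.float64(-1.21), np.float64(7.18), np.float64(0.02)] 0.0
[np.float64(-1.24), np.float64(7.9), np.float64(0.02)] 0.0
[np.float64(-1.25), np.float64(8.62), np.float64(0.03)] 0.0
[0.88582398 0.0142757  0.02208023]
```

Call:
move_arm --moves '[[[-0.05,0.2,0],0,-1],[[-0.12,0.5,0],0,-1],[[-0.2,0.8,0],0,-1],[[-0.3,1.15,0],0,-1],[[-0.38,1.5,0],0,-1],[[-0.47,1.85,0],0,-1],[[-0.55,2.2,0],0,-1],[[-0.63,2.55,0],0,-1],[[-0.7,2.9,0],0,-1],[[-0.77,3.25,0],0,-1],[[-0.84,3.6,0],0,-1],[[-0.9,3.9,0],0,-1],[[-0.95,4.2,0],0,-1],[[-0.95,4.2,0],0,-1]]'

```text
time_s: 10.35
ee_pos: [633.0, 21.7, 359.4]
ee_rot: [63.9, 89.9, -123.7]
force: [-0.2, 2.7, 3.1]
gripper_width: 19.4
```

```bash
python3 snap.py s6; python3 - <<'E'
from h import *
p=[567.6,-12.8,-.133]
rows([f2w([60,0,285],p+[a])[0]+[0,0,60] for a in np.linspace(-.15,0,6)],-97.55)
print(status.state()['torque'])
E
```

```text
t 10.45 pos [633.   22.  359.4] yaw -97.58 F [-0.6  2.9  2.4] w 19.5
[np.float64(-0.04), np.float64(0.06), np.float64(0.02)] -0.001
[np.float64(-0.16), np.float64(0.91), np.float64(0.02)] -0.001
[np.float64(-0.25), np.float64(1.76), np.float64(0.03)] -0.001
[np.float64(-0.31), np.float64(2.61), np.float64(0.03)] -0.001
[np.float64(-0.35), np.float64(3.46), np.float64(0.03)] -0.001
[np.float64(-0.36), np.float64(4.32), np.float64(0.03)] -0.001
[ 0.72587894 -0.05516637  0.08763114]
```

View pics/s6.png

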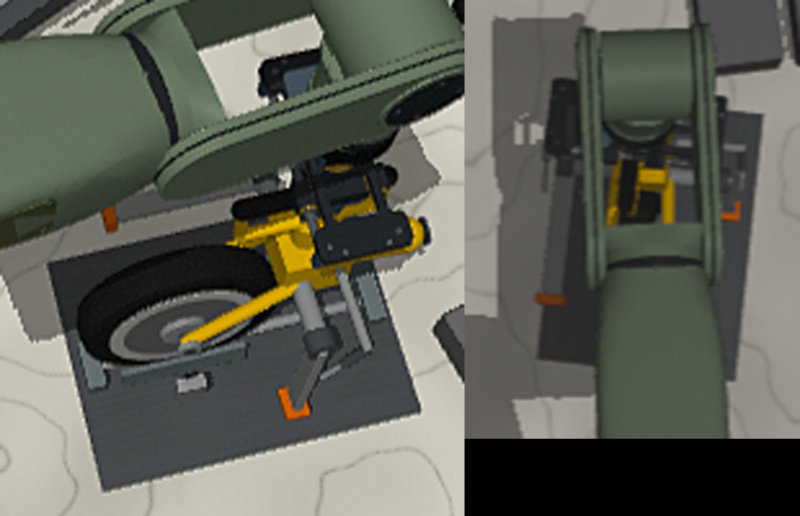

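Call:
move_arm --moves '[[[-0.05,0.3,0],0,-1],[[-0.1,0.6,0],0,-1],[[-0.16,0.95,0],0,-1],[[-0.2,1.3,0],0,-1],[[-0.24,1.65,0],0,-1],[[-0.27,2.0,0],0,-1],[[-0.3,2.35,0],0,-1],[[-0.32,2.7,0],0,-1],[[-0.34,3.05,0],0,-1],[[-0.35,3.4,0],0,-1],[[-0.36,3.75,0],0,-1],[[-0.36,4.05,0],0,-1],[[-0.36,4.2,0],0,-1],[[-0.36,4.3,0],0,-1],[[-0.36,4.3,0],0,-1],[[-0.36,4.3,0],0,-1]]'

```text
time_s: 12.45
ee_pos: [627.3, -20.4, 363.6]
ee_rot: [133.0, 90.0, -54.6]
force: [0.5, 1.4, 0.1]
gripper_width: 19.6
```

```bash
python3 snap.py s7; python3 - <<'E'
from h import *
p=[567.6,-12.8,-.133]
rows([f2w([60,0,285],p+[a])[0]+[0,0,60] for a in [0]],-97.55)
print(status.state()['torque'])
for n,P in [('rfoot',(50-162*np.cos(1.5),-90,160-162*np.sin(1.5))),('axleR',(-60,-48,103)),('bar-',(-5,0,285)),('bar+',(125,0,285)),('lfoot',(-112,90,160)),('wheelfar',(-160,0,103))]:
  for a in [-.04,0,.04]: print(n,a,proj('scene',f2w(P,p+[a])).round(1),proj('top',f2w(P,p+[a])).round(1))
for n,b,s in [("scene",(290,190,450,350),5)]:
    im=viewer.grab_frame(n); cv2.imwrite("pics/f_full.png",im[:,:,::-1]); im=im[b[1]:b[3],b[0]:b[2],::-1]
    cv2.imwrite(f"pics/s7big.png",cv2.resize(im,(800,800),interpolation=cv2.INTER_CUBIC)[:600])
E
```

```text
t 12.55 pos [627.3 -20.3 363.6] yaw -97.57 F [ 0.1  1.5 -0.1] w 19.5
[np.float64(0.06), np.float64(0.04), np.float64(0.02)] -0.0
[ 0.43591917 -0.05209383 -0.01551283]
rfoot -0.04 [[403.4 307.8]] [[381.7 201.5]]
rfoot 0 [[403.2 308.1]] [[381.6 201.6]]
rfoot 0.04 [[403.  308.3]] [[381.5 201.8]]
axleR -0.04 [[365.4 291.2]] [[366.4 227.2]]
axleR 0 [[365.8 293. ]] [[367.7 227.4]]
axleR 0.04 [[366.1 294.7]] [[369.  227.6]]
bar- -0.04 [[388.2 243.1]] [[353.2 199. ]]
bar- 0 [[389.6 247.8]] [[357.3 199.5]]
bar- 0.04 [[391.  252.7]] [[361.4 199.9]]
bar+ -0.04 [[444.5 229.8]] [[358.4 152.6]]
bar+ 0 [[446.1 234.5]] [[362.5 153. ]]
bar+ 0.04 [[447.7 239.2]] [[366.6 153.5]]
lfoot -0.04 [[331.5 237.3]] [[318.4 237.7]]
lfoot 0 [[332.1 239.2]] [[320.5 237.8]]
lfoot 0.04 [[332.8 241.2]] [[322.7 238. ]]
wheelfar -0.04 [[321.6 282.5]] [[347.  258.1]]
wheelfar 0 [[322. 284.]] [[348.4 258.3]]
wheelfar 0.04 [[322.4 285.6]] [[349.7 258.4]]
```

View pics/s7.png

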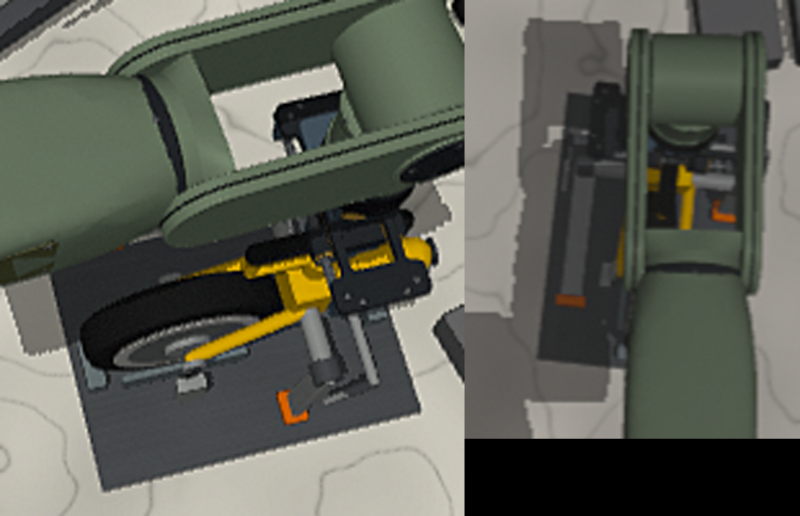

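View pics/s7big.png

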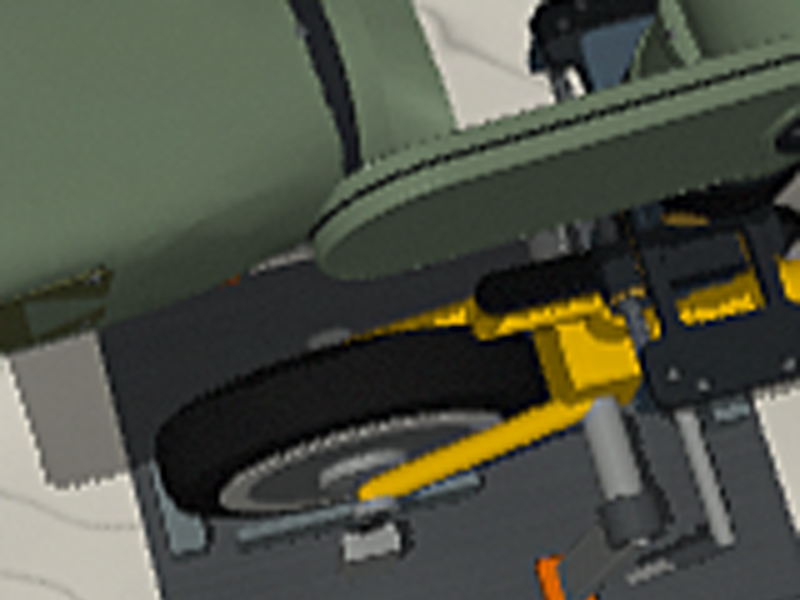

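Call:
move_arm --moves '[[[0,0,0],0,-1],[[0,0,0],0,-1],[[0,0,0],0,-1],[[0,0,0],0,-1],[[0,0,0],0,-1],[[0,0,0],0,-1],[[0,0,0],0,-1],[[0,0,0],0,-1]]'

```text
time_s: 13.6
ee_pos: [627.3, -20.4, 363.5]
ee_rot: [176.7, 90.0, -10.8]
force: [-0.6, 1.6, 1.8]
gripper_width: 19.3
```

```bash
python3 - <<'E'
from h import *
rows([],0)
im=viewer.grab_frame('top'); cv2.imwrite("pics/f_top.png",im[:,:,::-1])
E
```

```text
t 13.6 pos [627.3 -20.4 363.5] yaw -97.58 F [-0.6  1.6  1.8] w 19.3
```

View pics/f_top.png

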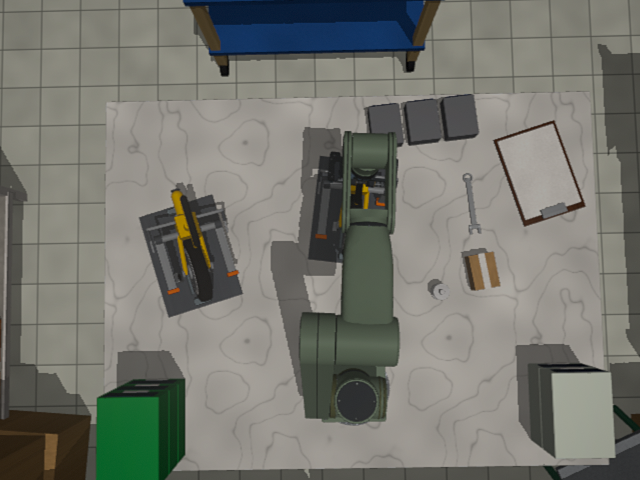

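View pics/f_full.png

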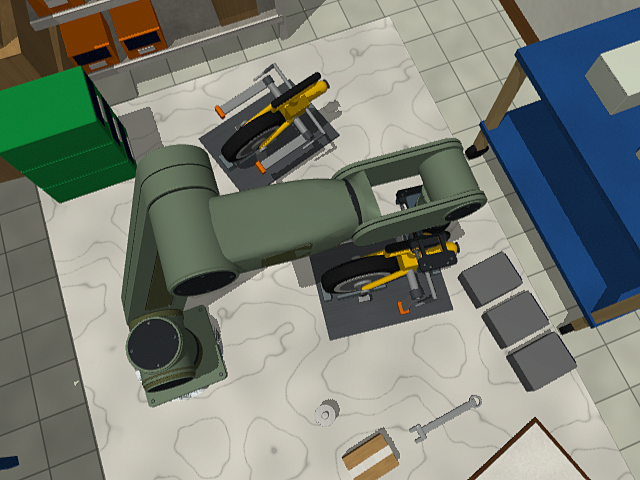

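Everything else is unmoved and the frame is steady and upright, so I'm handing in.

```bash
python3 - <<'E'
from workcell import env
print(env.job_done())
E
```

```text
the job is handed in; nothing more can be done
None
```

The front frame is upright and held by its grab bar, with the right stand fully down, and I handed the job in at about 13.7 s. This was frame b: the pictures showed it leaning left, about -0.31 rad, so its raised side was the right.

- **Stand:** while the frame still leaned, I pushed the folded right stand down with closed fingers until it snapped over. Its foot appears within 1 px of where 1.5 rad predicts. The left stand is still folded.
- **Frame:** I gripped the black bar at 25 N and swung it upright along its arc. Image checks put the lean within about 0.01 rad of upright, and the stand foot should hang about 8 mm clear of the plate.
- **Hold:** over a further second the arm and bar stayed put, with an opening of 19.3 mm and a force of about 2.5 N.
- **Surroundings:** the parked frame, spare hub, wrench and carton look untouched.

No check failed. The only mismatch was the near end of the grab bar, which sat about 3 px from where my fitted model put it, along the bar's length. This did not affect the grasp.

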